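Load and wind the clockwork display stand at the sesame-oil stall

ROBOT

A 6-joint arm with a two-finger parallel gripper is mounted at the origin on the work surface. World frame = base frame: x ahead of the robot, y to its left, z up, the work surface at z = 0. Lengths are in m, angles in rad, forces in N, time in s.
With the tool pointing down it reaches from about 0.25 to 0.725 m from the base axis. Payload 4 kg.
Tool frame: the origin (TCP) lies between the finger pads; the fingertips stand 17 mm ahead of it and the grasp point (between the pads) lies 2 mm behind it; z points along the fingers, x is the direction in which the jaws open and shut, and the axes are right-handed (so a half turn about z gives the same grasp; the last joint's range is limited). The gripper opens to 85 mm and grips with 20 to 120 N. Pads are 22 mm wide; open, the fingers measure 114 mm over their backs; the gripper's body (76 mm by 85 mm) begins 54 mm behind the grasp point. The pads swing forward as they close: fully open they stand 13 mm farther back than shut.
Start: joints at [1.226, 0.241, 0.005, 1.335, 0, 1.571], TCP at [0.169, 0.471, 0.248] pointing down, gripper open.
Joint ranges: [-2.72, 2.72], [-1.05, 1.87], [-1.09, 1.28], [-1.99, 2.15], [-1.42, 1.44], [-3.14, 3.14]. Speed limits (rad/s): [2.79, 2.79, 3.14, 3.14, 3.14, 3.14].

INTERFACE

Orientations are given as a unit quaternion [x, y, z, w].
In Python, from workcell import telemetry, cams, workorder gives the robot as it stands. The module is installed in compiled form; this text tells all that it offers.
- The arm moves only by the tool apply_moves, never from a script. Its argument "moves" is a list that holds one entry, the list of rows, each a list of 4 numbers: the shift along the tool's x, y, z in mm, then the turn about the tool's z in degrees. A call has exactly 10 rows; each row shifts and turns the pose as measured when the row begins, along the tool's axes as they then stand; what a row does not reach is not made up. A row lasts 1/10 s, in which the tool goes at most 50 mm and 8.59 degrees, less where a joint would pass 70% of its speed; a pose out of reach is approached as far as the arm can. A call with a gripper value outside its range is refused whole. "hand" is the gripper's target within -1 to 1 (fully open at 1, half-way at 0, shut at -1), set as the call begins (left out, the last holds). The fingers move at their own pace and stop on an object; the grip force is fixed at half the most. Time passes only in rows, so rows that do not move let the fingers close, or fill a call up. It gives the time, the measured TCP pose, the force and the opening at its end, in the units of the state.
- telemetry.get_obs(): the state, without advancing time (a new reading comes with each control period).
- cams.camera(name): name is "side" or "top" or "wrist"; returns a dict with "color" (420x560x3 uint8, red, green, blue), "fovy" (degrees; the focal length in pixels is half the picture's height over the tangent of half this angle, whatever the lens; pixels are square), "cx", "cy" (the principal point, pixels), "k1" (the pictures are not rectified: a ray, as slopes to the right and down, at radius r is drawn at 1 + k1 r^2 times it, then the intrinsics apply), "camera_from_world" (4x4, takes a point from world to camera coordinates). Camera axes: x right, y down, z forward; pixel columns grow to the right and rows downward; lengths in m; the calibration is good to about 2 mm. A picture is of the moment at which its call begins. There is no depth.
- workorder.job_done(): hands the job in, once; it reports no verdict.
The state is a dict: "clock": time; "joint_pos": joint angles; "joint_vel": joint speeds; "tau": joint torques, N m; "eef_pos": TCP position; "tool_rot": TCP orientation; "ft_force": force on the tool from outside, world axes, zero at the start; "ft_torque": the same for the moment, N m; "grip_width": finger opening in m.
Only numpy, scipy, OpenCV 4.12 (cv2) and the standard library are available. Lean on these libraries where they do the work, as an engineer would, in place of code of your own. Each camera call takes 0.05 s, during which the arm holds its last target. There are 200 camera calls.

TASK

Take the green-capped oil bottle from the tray and stand it upright, fully down, in the brass ring on top of the green clockwork display stand; set it down, do not drop it. Then wind the stand up: turn the brass wing key on its sloping front clockwise, a part turn at a time, until the red pointer has reached the green mark on the dial, and let go. Leave the bottle standing in the ring and do not shift or tip the other bottles, the jars, the bowl or the spatula.

Things in the scene. Friction and masses are not known exactly. Their poses are not given: they have to be found in the camera images.
- bottle: the sample bottle: dark oil bottle with a yellow label and a GREEN cap; body 56 mm diameter to 105 mm height, neck 23 mm, cap 28 mm diameter from 134 to 165 mm above the underside (total height 165 mm), 0.25 kg or so. Origin at the centre of its underside, z up along the bottle. Starts upright on the tray
- stand: fixed display stand: green box 70 mm high, with a steel disc (116 mm wide, 12 mm thick) and brass ring on top, and a green front on its -x side, sloping 30 degrees, with dial and key. Origin on the table; x points from key to ring, z up. The box spans x -35..105, y -75..75 mm; the slope spans x -139..-35, y -65..65 mm
- ring_seat (a point): the seat for the bottle: centre of the floor inside the brass ring, 82 mm above the table. The ring is 62 mm inside, 72 mm outside and 22 mm high above the seat; axes as the stand's
- key_grip (a point): middle of the key's wing, on its axis, 45 mm out from the dial. The frame turns with the key: z points out along the axis (leaning 30 degrees from vertical to the stand's -x side), x along the wing, y across it. Brass wing 36 mm along x, 10 mm across y, 24 mm high along z, on a 12 mm shaft. Opened fingers have room to turn about it
- key (a joint): winding of the key, rad: 0 = run down, grows clockwise seen facing the dial, stop at 4.2. The red pointer on the key sweeps a white dial (72 mm); it points along the frame's +y; the green mark spans 3.8 to 4.2. A spring pulls back (turning takes 0.1 to 0.15 N m) but a click holds the key wherever it is let go
- tray: wooden board 190 x 190 mm, 10 mm thick, fixed, on which the four bottles stand; origin under its centre
- red_bottle1: bystander: the same bottle with a RED cap, on the tray; origin at the centre of its underside
- red_bottle2: bystander: the same bottle with a RED cap, on the tray; origin at the centre of its underside
- red_bottle3: bystander: the same bottle with a RED cap, on the tray; origin at the centre of its underside
- jar1: bystander: amber paste jar with a red lid, 68 mm diameter, 100 mm tall; origin at the centre of its underside
- jar2: bystander: amber paste jar with a red lid, 68 mm diameter, 100 mm tall; origin at the centre of its underside
- bowl: bystander: steel bowl, 100 mm diameter, 45 mm high; origin at the centre of its underside
- spatula: bystander: spatula 200 mm long lying flat on the table; x along it
Mind the look-alikes: they are no part of the job. What is shaped like the bottle but white is not meant.

How it is judged:
By the outcome, as a careful person would: the job done as asked, in the order asked, and still so for the second after the job is handed in, with the robot touching nothing.
It also fails if it takes over 70 s, if anything falls off the work surface, if the arm or the gripper's body presses on something with over 40 N, if the wrist force passes 120 N, or if a joint passes its speed limit or range.

## Working session

There is one attempt and no reset: what is moved stays moved. The work goes in short steps, Python scripts to look and compute and a tool call to move; the robot and the scene stay as the last step left them, time stands still between calls to the robot, and variables do not carry over. Pictures are saved under pics/ and viewed, about 8 in all and at most 12, crops included, and the job is handed in when it is done.

Besides the shell and the picture viewer there is one more tool, called after "Call:" in YAML: its name, and indented under it one key for each argument. apply_moves: Moves the arm, as the interface text tells. Its arguments: {"type":"object","properties":{"moves":{"type":"array"},"hand":{"type":"number"}},"required":["moves"]}

```bash
mkdir -p pics; cat > h.py <<'E'
import numpy as np, cv2
from workcell import telemetry, cams, workorder
from scipy.spatial.transform import Rotation as R
def K(c):
    f=210/np.tan(np.radians(c['fovy'])/2); return np.array([[f,0,c['cx']],[0,f,c['cy']],[0,0,1]]),np.array([c['k1'],0,0,0,0.])
def ray(c,uv):
    k,d=K(c); p=cv2.undistortPointsIter(np.array([[uv]],float),k,d,None,None,(3,50,1e-10))[0,0]
    T=np.array(c['camera_from_world']); Rm=T[:3,:3]; o=-Rm.T@T[:3,3]; v=Rm.T@np.array([p[0],p[1],1]); return o,v/np.linalg.norm(v)
def onz(c,uv,z):
    o,v=ray(c,uv); return o+v*(z-o[2])/v[2]
def proj(c,P):
    k,d=K(c);T=np.array(c['camera_from_world']); return cv2.projectPoints(np.array(P,float).reshape(-1,1,3),cv2.Rodrigues(T[:3,:3])[0],T[:3,3],k,d)[0][:,0]
def snap(n,f):
    c=cams.camera(n); cv2.imwrite('pics/'+f,c['color'][:,:,::-1]); return c
E
python3 - <<'E'
from h import *
import pickle
D={}
for n in ['top','side','wrist']:
    D[n]=snap(n,n+'0.png'); T=np.array(D[n]['camera_from_world']); print(n,D[n]['fovy'],D[n]['k1'],(-T[:3,:3].T@T[:3,3]).round(3),T[2,:3].round(2))
pickle.dump(D,open('d0.pkl','wb'))
o=telemetry.get_obs();print(o)
E
```

```text
top 55.76029643041126 -0.11806909660978784 [ 0.37  -0.026  1.382] [ 0.16  0.01 -0.99]
side 48.158635626521274 -0.06785939352234328 [-0.009 -0.632  0.892] [ 0.49  0.53 -0.69]
wrist 62.349313409223306 0.020575156037934413 [0.107 0.492 0.375] [ 0.25 -0.09 -0.96]
{'clock': 0.15, 'joint_pos': array([ 1.22598333e+00,  2.41240965e-01,  4.01125630e-03,  1.33521748e+00,
       -5.82956582e-06,  1.57080987e+00]), 'joint_vel': array([-0.00055036, -0.0021272 ,  0.00239369, -0.00117702,  0.00165434,
        0.00010191]), 'tau': array([-3.12739564e-05, -3.72634864e+01,  2.52638555e+01,  1.23669062e-02,
        1.77664339e-05, -2.67264193e-05]), 'eef_pos': array([0.1688533 , 0.47012715, 0.24760837]), 'tool_rot': array([ 8.17934143e-01,  5.75311269e-01, -6.73465487e-04,  4.77273444e-04]), 'ft_force': array([1.09020799, 0.09017486, 0.52438362]), 'ft_torque': array([-0.04558522,  0.04881421, -0.02918859]), 'grip_width': 0.08568054612679486}
```

View pics/top0.png

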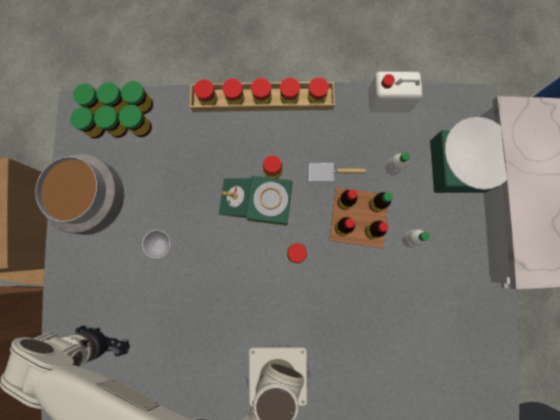

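View pics/side0.png

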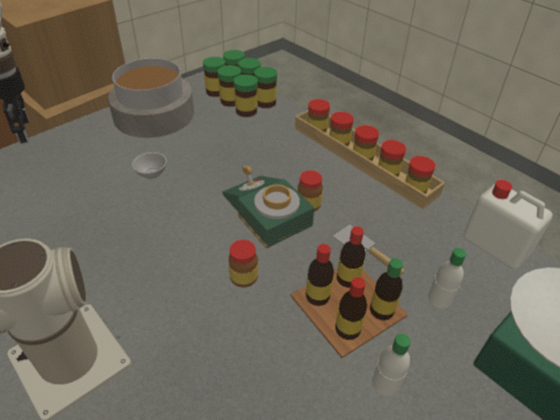

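Top view: the green-capped bottle is at about (384,200), with three red-capped ones around it on the tray. The stand is at about (257,200), with the key on its image-left (+y) side at about (232,195). The side view agrees: green cap at (394,268), key at (250,175), ring at (278,196). Next I measure.

```bash
cat > m.py <<'E'
from h import *
import pickle
D=pickle.load(open('d0.pkl','rb'))
def blob(n,kind,box):
    im=D[n]['color']; h=cv2.cvtColor(im,cv2.COLOR_RGB2HSV); H,S,V=[h[...,i].astype(int) for i in range(3)]
    m={'g':(abs(H-65)<22)&(S>150)&(V>60),'r':((H<8)|(H>172))&(S>150)&(V>90),'brass':(H>10)&(H<28)&(S>90)&(V>90),'box':(H>65)&(H<95)&(S>80)}[kind].astype(np.uint8)
    x0,y0,x1,y1=box; k=np.zeros_like(m);k[y0:y1,x0:x1]=m[y0:y1,x0:x1]; return k
def tri(a,b):
    (o1,v1),(o2,v2)=a,b; A=np.c_[v1,-v2]; t=np.linalg.lstsq(A,o2-o1,rcond=None)[0]; p,q=o1+v1*t[0],o2+v2*t[1]; return (p+q)/2,np.linalg.norm(p-q)
if __name__=='__main__':
    def cen(k): 
        cs=cv2.findContours(k,0,2)[0]; c=max(cs,key=cv2.contourArea); (x,y),w,_=cv2.minAreaRect(c); return (x,y),cv2.contourArea(c),w
    for nm,kd,bt,bs in [('green','g',(370,185,400,212),(380,255,405,278)),('redA','r',(338,185,360,208),(345,225,368,245)),('redB','r',(335,214,357,234),(312,242,334,264)),('redC','r',(366,218,390,238),(345,276,370,298)),('jarN','r',(260,150,285,178),(295,168,326,190)),('jarS','r',(285,240,310,265),(225,238,262,258))]:
        a=cen(blob('top',kd,bt));b=cen(blob('side',kd,bs)); P,e=tri(ray(D['top'],a[0]),ray(D['side'],b[0])); print(nm,a[0],b[0],P.round(4),'gap',round(e,4))
    for n,b in [('top',(253,180,290,215)),('side',(255,180,297,214))]:
        k=blob(n,'brass',b);c=max(cv2.findContours(k,0,2)[0],key=cv2.contourArea);el=cv2.fitEllipse(c);print(n,'ring',el,onz(D[n],el[0],.104 if n=='top' else .1).round(4))
    k=blob('top','box',(210,165,300,230)); c=max(cv2.findContours(k,0,2)[0],key=cv2.contourArea); print(cv2.minAreaRect(c)); 
    hull=cv2.convexHull(c); ap=cv2.approxPolyDP(hull,4,True)[:,0]; print([(tuple(p),onz(D['top'],p,.07)[:2].round(3)) for p in ap])
    a=cv2.resize(D['top']['color'][160:260,205:415],None,fx=3.8,fy=3.8,interpolation=3); b=cv2.resize(D['side']['color'][150:250,215:325],None,fx=2.0,fy=2.0,interpolation=3)
    b2=cv2.resize(D['side']['color'][155:225,215:325],None,fx=3.3,fy=3.3,interpolation=3)
    out=np.zeros((600,800,3),np.uint8); out[:a.shape[0],:a.shape[1]]=a; h=min(600-a.shape[0],b2.shape[0]); out[a.shape[0]:a.shape[0]+h,:b2.shape[1]]=b2[:h]
    cv2.imwrite('pics/crop0.png',out[:,:,::-1])
E
python3 m.py
```

```text
Traceback (most recent call last):
  File "m.py", line 14, in <module>
    a=cen(blob('top',kd,bt));b=cen(blob('side',kd,bs)); P,e=tri(ray(D['top'],a[0]),ray(D['side'],b[0])); print(nm,a[0],b[0],P.round(4),'gap',round(e,4))
                               ~~~^^^^^^^^^^^^^^^^^^^^
  File "m.py", line 12, in cen
    cs=cv2.findContours(k,0,2)[0]; c=max(cs,key=cv2.contourArea); (x,y),w,_=cv2.minAreaRect(c); return (x,y),cv2.contourArea(c),w
                                     ~~~^^^^^^^^^^^^^^^^^^^^^^^^
ValueError: max() iterable argument is empty
```

```bash
python3 -c "
import cv2
for f,p in [('top0',(384,197)),('side0',(394,268)),('top0',(240,212)),('top0',(258,200)),('top0',(271,166)),('side0',(323,253)),('side0',(266,196))]:
    print(f,p,cv2.cvtColor(cv2.imread(f'pics/{f}.png'),40)[p[1]-1:p[1]+2,p[0]].tolist())"
sed -i "s/abs(H-65)<22)&(S>150)&(V>60)/abs(H-68)<25)\&(S>120)\&(V>35)/; s/(S>150)&(V>90),'brass'/(S>140)\&(V>70),'brass'/" m.py; python3 m.py
```

```text
top0 (384, 197) [[68, 149, 101], [68, 150, 92], [67, 148, 81]]
side0 (394, 268) [[64, 131, 105], [63, 112, 84], [62, 98, 78]]
top0 (240, 212) [[75, 99, 80], [75, 96, 80], [74, 96, 80]]
top0 (258, 200) [[10, 9, 163], [8, 6, 163], [0, 5, 163]]
top0 (271, 166) [[1, 194, 184], [1, 194, 183], [1, 195, 182]]
side0 (323, 253) [[2, 186, 155], [1, 181, 131], [2, 169, 113]]
side0 (266, 196) [[17, 70, 123], [14, 39, 139], [16, 49, 146]]
green (386.5, 197.0) (395.2500305175781, 263.7500305175781) [ 0.5807 -0.3482  0.1678] gap 0.0035
redA (352.0, 194.0) (356.6756591796875, 235.44593811035156) [ 0.5914 -0.2404  0.1572] gap 0.0007
redB (349.5, 222.5) (322.989990234375, 253.0699920654297) [ 0.5006 -0.2286  0.158 ] gap 0.0028
redC (382.5, 226.5) (357.0294189453125, 286.8823547363281) [ 0.4878 -0.3322  0.1574] gap 0.001
jarN (271.7500305175781, 164.25) (310.5, 179.5) [0.7081 0.013  0.0887] gap 0.0008
jarS (297.0, 253.0) (242.5, 248.5) [ 0.4116 -0.0676  0.1003] gap 0.0016
top ring ((270.1054992675781, 197.7822723388672), (20.03485107421875, 20.20793342590332), 94.89825439453125) [0.591  0.0185 0.104 ]
side ring ((276.61761474609375, 196.07240295410156), (24.504013061523438, 27.350841522216797), 90.70939636230469) [0.5876 0.0132 0.1   ]
((255.2000274658203, 197.89999389648438), (67.3508529663086, 42.916015625), 7.125016689300537)
[((np.int32(225), np.int32(180)), array([0.659, 0.173])), ((np.int32(290), np.int32(181)), array([ 0.654, -0.048])), ((np.int32(286), np.int32(222)), array([ 0.515, -0.033])), ((np.int32(220), np.int32(213)), array([0.547, 0.188]))]
```

View pics/crop0.png

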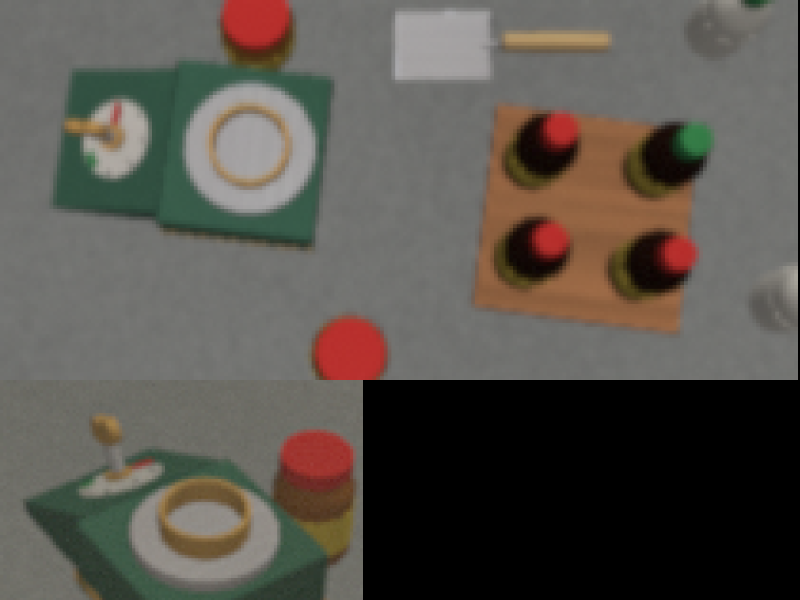

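The crop shows the red pointer at (117,115), pointing roughly world +x, so the key is at about 0. The green mark is at (90,160), the wing lies along the slope direction, and the ring is centred at (249,145). Moving towards the bottle, high up.

Call:
apply_moves:
  moves:
    - [[-31,32,-10,0],[-31,32,-10,0],[-31,32,-10,0],[-31,32,-10,0],[-31,32,-10,0],[-31,32,-10,0],[-31,32,-10,0],[-31,32,-10,0],[-31,32,-10,0],[-31,32,-10,0]]
  hand: 1

```text
clock: 1.15
eef_pos: [0.3696, 0.0603, 0.348]
tool_rot: [0.814, 0.581, -0.003, 0.002]
ft_force: [0.4, 1.0, -0.4]
grip_width: 0.0854
```

Call:
apply_moves:
  moves:
    - [[-30,31,0,0],[-30,31,0,0],[-30,31,0,0],[-30,31,0,0],[-30,31,0,0],[-30,31,0,0],[-30,31,0,0],[-30,31,0,0],[-28,28,0,0],[0,0,0,0]]

```text
clock: 2.15
eef_pos: [0.5479, -0.3045, 0.3454]
tool_rot: [0.816, 0.578, -0.003, 0.0]
ft_force: [0.2, 0.5, -0.7]
grip_width: 0.0852
```

```bash
cat > w.py <<'E'
from h import *
import sys,pickle
c=snap('wrist',sys.argv[1]+'.png'); pickle.dump(c,open(sys.argv[1]+'.pkl','wb'))
o=telemetry.get_obs(); Rm=R.from_quat(o['tool_rot']).as_matrix(); print(o['clock'],o['eef_pos'].round(4),Rm.round(3).tolist(),o['joint_pos'].round(2))
h=cv2.cvtColor(c['color'],cv2.COLOR_RGB2HSV);H,S,V=[h[...,i].astype(int) for i in range(3)]
m=((abs(H-68)<15)&(S>110)&(V>40)).astype(np.uint8)
for k in cv2.findContours(m,0,2)[0]:
    if cv2.contourArea(k)>150:
        (x,y),r=cv2.minEnclosingCircle(k); el=cv2.fitEllipse(k); print(el,cv2.contourArea(k),onz(c,el[0],.175).round(4))
E
python3 w.py w1
```

```text
2.2 [ 0.5472 -0.3026  0.3462] [[0.332, 0.943, -0.005], [0.943, -0.332, -0.002], [-0.004, -0.004, -1.0]] [-0.5   0.51  0.65  1.71 -0.   -0.16]
((229.01071166992188, 363.0890808105469), (23.00090789794922, 28.132761001586914), 15.467123985290527) 292.0 [ 0.6927 -0.4046  0.175 ]
((55.77680587768555, 314.4690246582031), (28.091638565063477, 136.9654998779297), 66.87612915039062) 2164.0 [ 0.5867 -0.5407  0.175 ]
((241.63392639160156, 242.67230224609375), (29.717239379882812, 37.74509048461914), 15.242847442626953) 856.0 [ 0.5776 -0.3475  0.175 ]
((75.83126831054688, 157.1855926513672), (31.814342498779297, 46.71762466430664), 86.61780548095703) 1145.0 [ 0.4593 -0.4526  0.175 ]
((518.2607421875, 121.56022644042969), (90.40341186523438, 145.052001953125), 2.1344451904296875) 6351.5 [ 0.5541 -0.0961  0.175 ]
```

View pics/w1.png

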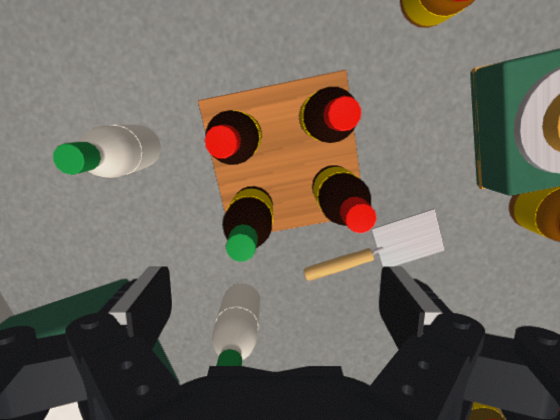

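The wrist view shows the green cap at (241,245), which gives (0.578,-0.348) and agrees with the triangulation. Moving over it and part way down.

Call:
apply_moves:
  moves:
    - [[-8,11,0,0],[-8,11,0,0],[-8,11,0,0],[-8,11,0,0],[0,0,20,0],[0,0,25,0],[0,0,25,0],[0,0,25,0],[0,0,20,0],[0,0,0,0]]

```text
clock: 3.2
eef_pos: [0.5765, -0.337, 0.2323]
tool_rot: [0.813, 0.582, -0.001, -0.001]
ft_force: [-1.0, 0.5, 0.6]
grip_width: 0.0852
```

```bash
python3 w.py w2; python3 -c "
from h import *;import pickle
c=pickle.load(open('w2.pkl','rb'));o=telemetry.get_obs()['eef_pos']
print(proj(c,[o,[o[0],o[1],.175]]))"
```

```text
3.25 [ 0.5773 -0.3373  0.2343] [[0.323, 0.946, -0.001], [0.946, -0.323, -0.001], [-0.001, -0.0, -1.0]] [-0.53  0.6   0.51  1.48 -0.   -0.2 ]
((64.06069946289062, 413.8047790527344), (16.363344192504883, 37.547019958496094), 80.86151123046875) 358.0 [ 0.6444 -0.5027  0.175 ]
((51.78608703613281, 316.2094421386719), (28.056507110595703, 94.14168548583984), 71.86514282226562) 1657.0 [ 0.5791 -0.4771  0.175 ]
((256.25555419921875, 247.6118621826172), (47.318626403808594, 59.1611328125), 7.997064590454102) 2179.5 [ 0.5775 -0.3482  0.175 ]
((4.740459442138672, 107.68647003173828), (46.475337982177734, 60.63877868652344), 107.30052947998047) 1319.0 [ 0.4661 -0.4427  0.175 ]
[[274.18121688 291.6399631 ]
 [274.40215346 241.39138663]]
```

View pics/w2.png

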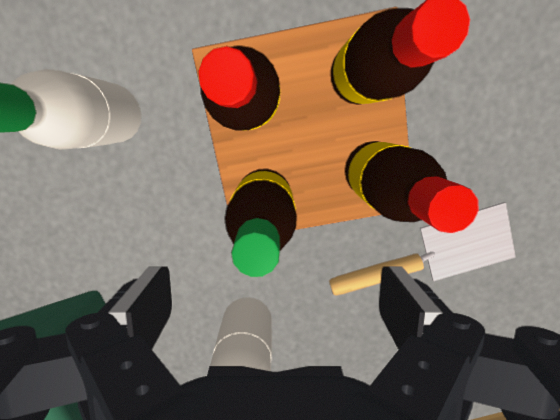

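Cap top disc is at about (256,253), which gives (0.5806,-0.349); the two wrist views agree. Centring and going down to the cap.

Call:
apply_moves:
  moves:
    - [[-5,4,0,0],[-5,3,0,0],[0,0,12,0],[0,0,12,0],[0,0,12,0],[0,0,12,0],[0,0,12,0],[0,0,12,0],[0,0,6,0],[0,0,0,0]]

```text
clock: 4.25
eef_pos: [0.583, -0.351, 0.1551]
tool_rot: [0.813, 0.582, 0.001, 0.004]
ft_force: [-0.0, 1.0, 0.8]
grip_width: 0.0854
```

```bash
python3 w.py w3 | head -1; python3 -c "
from h import *;import pickle
c=pickle.load(open('w3.pkl','rb'));o=telemetry.get_obs();print(proj(c,[[.5806,-.349,.175],[o['eef_pos'][0],o['eef_pos'][1],.175]]),o['ft_force'])
im=c['color'];h=cv2.cvtColor(im,40+1)
m=((abs(h[...,0].astype(int)-68)<15)&(h[...,1]>110)&(h[...,2]>40)).astype('uint8');m[:,:180]=0;m[:,380:]=0
for k in cv2.findContours(m,0,2)[0]:
  if cv2.contourArea(k)>300:print(cv2.boundingRect(k),cv2.minEnclosingCircle(k))"
```

```text
4.3 [ 0.5831 -0.3511  0.1556] [[0.323, 0.946, 0.007], [0.947, -0.323, -0.005], [-0.003, 0.008, -1.0]] [-0.54  0.64  0.39  1.31 -0.   -0.21]
[[277.45639108 307.38780795]
 [274.08301727 315.24876374]] [ 0.23741499  0.47989003 -0.35750059]
(235, 244, 79, 101) ((273.9004211425781, 294.1080627441406), 50.36698913574219)
```

Call:
apply_moves:
  moves:
    - [[0,-3,0,0],[0,0,0,0],[0,0,0,0],[0,0,0,0],[0,0,0,0],[0,0,0,0],[0,0,0,0],[0,0,0,0],[0,0,0,0],[0,0,0,0]]
  hand: -1

```text
clock: 5.3
eef_pos: [0.5813, -0.3507, 0.1583]
tool_rot: [0.813, 0.582, 0.002, 0.006]
ft_force: [-0.7, 1.2, -0.4]
grip_width: 0.0263
```

Call:
apply_moves:
  moves:
    - [[0,0,-5,0],[0,0,-10,0],[0,0,-20,0],[0,0,-25,0],[0,0,-28,0],[0,0,-28,0],[0,0,-28,0],[0,0,-28,0],[0,0,-25,0],[0,0,-10,0]]

```text
clock: 6.3
eef_pos: [0.5766, -0.3476, 0.3749]
tool_rot: [0.813, 0.582, 0.001, 0.004]
ft_force: [0.3, 0.2, -2.3]
grip_width: 0.0266
```

```bash
python3 w.py w4 | head -1; python3 -c "
from h import *;o=telemetry.get_obs();print(o['ft_force'],o['grip_width'])"
```

```text
6.35 [ 0.5767 -0.3477  0.3761] [[0.323, 0.947, 0.008], [0.947, -0.323, -0.006], [-0.003, 0.009, -1.0]] [-0.54  0.66  0.98  1.89 -0.   -0.21]
[-0.58355328  1.27220846 -0.50806975] 0.026723997805927317
```

View pics/w4.png

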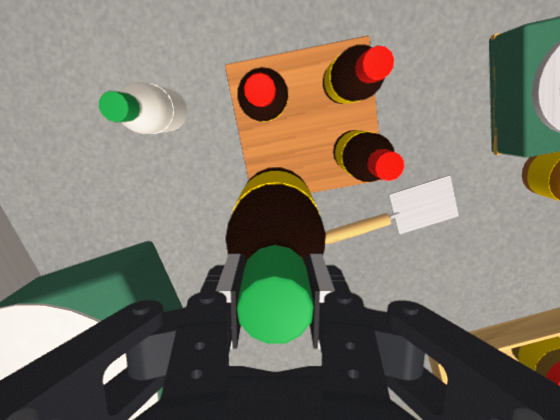

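The bottle is held upright, with the cap centred between the pads at (275,306). Moving to a vantage point beside the ring.

Call:
apply_moves:
  moves:
    - [[20,-3,0,0],[38,-6,0,0],[42,-7,0,0],[42,-7,0,0],[42,-7,0,0],[42,-7,0,0],[42,-7,0,0],[38,-6,0,0],[30,-4,0,0],[12,0,0,0]]

```text
clock: 7.35
eef_pos: [0.6385, 0.0078, 0.3723]
tool_rot: [0.815, 0.579, 0.0, 0.005]
ft_force: [-0.1, -0.1, -1.0]
grip_width: 0.0272
```

```bash
sleep 0; python3 w.py w5 | head -1; python3 -c "
from h import *;import pickle
c=pickle.load(open('w5.pkl','rb'));print(proj(c,[[.59,.0165,.104]]))"
```

```text
7.4 [0.639  0.0088 0.372 ] [[0.329, 0.944, 0.006], [0.944, -0.329, -0.007], [-0.004, 0.008, -1.0]] [ 0.02  0.55  0.78  1.8  -0.01  0.35]
[[268.70848933 132.71916508]]
```

View pics/w5.png

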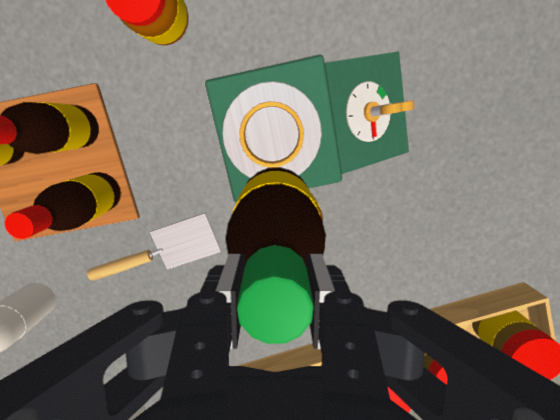

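The ring is clear at (271,134), the dial at (369,111), the wing end at (410,106), and the pointer faces down at (374,130). Measuring these.

```bash
python3 - <<'E'
from h import *;import pickle
c=pickle.load(open('w5.pkl','rb'));im=c['color'];h=cv2.cvtColor(im,41).astype(int);H,S,V=h[...,0],h[...,1],h[...,2]
def big(m,b):
    k=np.zeros(m.shape,np.uint8);k[b[1]:b[3],b[0]:b[2]]=m[b[1]:b[3],b[0]:b[2]];return k
m=big((H>10)&(H<30)&(S>100),(225,90,315,178))
p=np.argwhere(m)[:,::-1]
cs=cv2.findContours(m,1,1)[0]
for k in cs:
    if len(k)>60: 
        el=cv2.fitEllipse(k);print('ring',len(k),np.round(el[0],1),np.round(el[1],1),onz(c,el[0],.104).round(4))
        # circle fit in world at z=.104
        P=np.array([onz(c,q[0],.104)[:2] for q in k]);A=np.c_[P,np.ones(len(P))];s=np.linalg.lstsq(A,(P**2).sum(1),rcond=None)[0];print('  circ',(s[:2]/2).round(4),np.sqrt(s[2]+(s[:2]**2).sum()/4).round(4))
g=big((H>65)&(H<95)&(S>60),(200,40,420,205)); k=max(cv2.findContours(g,0,2)[0],key=cv2.contourArea);ap=cv2.approxPolyDP(k,3,True)[:,0];print([(tuple(map(int,q)),onz(c,q,.07)[:2].round(4).tolist(),onz(c,q,.01)[:2].round(4).tolist()) for q in ap])
w=big((S<40)&(V>130),(335,75,400,150));k=max(cv2.findContours(w,0,2)[0],key=cv2.contourArea);el=cv2.fitEllipse(cv2.convexHull(k));print('dial',el,onz(c,el[0],.04).round(4))
for nm,mm in [('wing',(H>10)&(H<30)&(S>100)),('red',((H<8)|(H>172))&(S>120)),('grn',(H>50)&(H<75)&(S>140))]:
    k=big(mm,(345,80,420,150));q=np.argwhere(k)[:,::-1];print(nm,len(q),q.min(0),q.max(0),q.mean(0).round(1), cv2.minAreaRect(q.astype(np.float32)))
E
```

```text
ring 156 [271.5 133.7] [54.9 56.1] [0.592  0.0191 0.104 ]
  circ [0.5927 0.0188] 0.0304
ring 276 [272.1 138.4] [62.7 76.9] [0.597 0.018 0.104]
  circ [0.5993 0.0177] 0.0377
[((398, 52), [0.556, 0.1823], [0.5532, 0.2035]), ((326, 63), [0.54, 0.1027], [0.5349, 0.1128]), ((318, 55), [0.529, 0.0965], [0.5224, 0.1058]), ((207, 80), [0.512, -0.0323], [0.5031, -0.0411]), ((234, 200), [0.6551, -0.0541], [0.6662, -0.0659]), ((249, 178), [0.635, -0.0263], [0.6432, -0.0342]), ((226, 155), [0.5991, -0.043], [0.6023, -0.0532]), ((222, 121), [0.5601, -0.0328], [0.5579, -0.0416]), ((237, 94), [0.5376, -0.005], [0.5322, -0.01]), ((260, 81), [0.5331, 0.0252], [0.5271, 0.0245]), ((276, 80), [0.5382, 0.043], [0.5329, 0.0448]), ((295, 86), [0.5516, 0.0617], [0.5481, 0.0661]), ((318, 111), [0.5869, 0.0787], [0.5884, 0.0854]), ((321, 144), [0.6246, 0.0707], [0.6314, 0.0764]), ((310, 166), [0.6457, 0.0501], [0.6554, 0.0529]), ((299, 175), [0.6518, 0.0338], [0.6624, 0.0343]), ((309, 187), [0.6704, 0.0409], [0.6836, 0.0424]), ((339, 181), [0.6754, 0.0786], [0.6893, 0.0853]), ((341, 173), [0.6666, 0.0837], [0
[... 599 characters left out ...]
, ((387, 94), [0.5954, 0.1599], [0.5981, 0.178]), ((390, 102), [0.6051, 0.161], [0.6092, 0.1793]), ((403, 100), [0.608, 0.1758], [0.6125, 0.1961])]
dial ((367.93603515625, 111.30171966552734), (44.43510437011719, 60.77031707763672), 0.9212794303894043) [0.6088 0.1413 0.04  ]
wing 497 [364 101] [413 121] [387.2 108.8] ((388.58447265625, 111.03933715820312), (19.103742599487305, 49.36984634399414), 88.40885925292969)
red 73 [371 121] [376 137] [373.4 128.9] ((373.4139709472656, 129.0532989501953), (15.753219604492188, 4.61732292175293), 84.80557250976562)
grn 55 [377  87] [385  97] [381.3  91.7] ((381.17071533203125, 91.46341705322266), (9.68277359008789, 5.934603214263916), 51.34019470214844)
```

```bash
cat > cap.py <<'E'
from h import *;import pickle,sys
c=pickle.load(open(sys.argv[1]+'.pkl','rb'));e=np.array(eval(sys.argv[2]));Rm=np.array(eval(sys.argv[3])) if len(sys.argv)>3 else None
h=cv2.cvtColor(c['color'],41).astype(int)
m=((abs(h[...,0]-66)<15)&(h[...,1]>150)&(h[...,2]>150)).astype('uint8');m[:,:180]=0;m[:,380:]=0
k=max(cv2.findContours(m,0,2)[0],key=cv2.contourArea);print(cv2.boundingRect(k))
p=k[:,0];q=p[p[:,1]>305].astype(float);A=np.c_[q,np.ones(len(q))]
P=np.array([onz(c,z,e[2]+.0167)[:2] for z in q]);A=np.c_[P,np.ones(len(P))];s=np.linalg.lstsq(A,(P**2).sum(1),rcond=None)[0];ctr=s[:2]/2
print('cap',ctr.round(4),'r',np.sqrt(s[2]+(ctr**2).sum()).round(4),'minus tcp mm',((ctr-e[:2])*1e3).round(1))
T=np.array(c['camera_from_world']);print('cam',(-T[:3,:3].T@T[:3,3]).round(4))
E
python3 cap.py w4 "[.5767,-.3477,.3761]";python3 cap.py w5 "[.639,.0088,.372]"
```

```text
(238, 277, 75, 66)
cap [ 0.5761 -0.3473] r 0.0131 minus tcp mm [-0.6  0.4]
cam [ 0.5139 -0.3259  0.5015]
(238, 277, 74, 66)
cap [0.6391 0.0079] r 0.0131 minus tcp mm [ 0.1 -0.9]
cam [0.5761 0.0304 0.4989]
```

Call:
apply_moves:
  moves:
    - [[-1,-9,0,0],[-1,-10,0,0],[-1,-10,0,0],[-1,-10,0,0],[-1,-8,0,0],[0,0,20,0],[0,0,25,0],[0,0,25,0],[0,0,15,0],[0,0,5,0]]

```text
clock: 8.4
eef_pos: [0.5905, 0.007, 0.2791]
tool_rot: [0.818, 0.575, -0.001, 0.008]
ft_force: [-0.8, 1.2, -1.9]
grip_width: 0.0266
```

```bash
python3 w.py w6|head -1; python3 -c "
from h import *
print(telemetry.get_obs()['eef_pos'])"
```

```text
8.45 [0.5903 0.0069 0.2788] [[0.34, 0.941, 0.006], [0.94, -0.34, -0.014], [-0.011, 0.011, -1.0]] [ 0.02  0.41  0.32  1.48 -0.01  0.36]
[0.59033826 0.00690456 0.27881734]
```

Call:
apply_moves:
  moves:
    - [[13,-2,0,0],[0,0,0,0],[0,0,0,0],[0,0,0,0],[0,0,0,0],[0,0,0,0],[0,0,0,0],[0,0,0,0],[0,0,0,0],[0,0,0,0]]

```text
clock: 9.45
eef_pos: [0.595, 0.02, 0.2832]
tool_rot: [0.819, 0.574, 0.002, 0.01]
ft_force: [0.2, 0.4, -1.8]
grip_width: 0.0265
```

```bash
python3 w.py w7|head -1; python3 -c "
from h import *
o=telemetry.get_obs();print(o['joint_pos'],o['joint_vel'])"
```

```text
9.5 [0.595  0.02   0.2832] [[0.341, 0.94, 0.014], [0.94, -0.341, -0.014], [-0.009, 0.018, -1.0]] [ 0.04  0.42  0.34  1.48 -0.01  0.39]
[ 0.04062232  0.41604325  0.34214627  1.48385677 -0.01467463  0.388188  ] [-0.00027121 -0.00011135  0.00189764  0.00068397 -0.00034152 -0.00101341]
```

Call:
apply_moves:
  moves:
    - [[0,-4,0,0],[0,0,8,0],[0,0,8,0],[0,0,8,0],[0,0,4,0],[0,0,0,0],[0,0,0,0],[0,0,0,0],[0,0,0,0],[0,0,0,0]]

```text
clock: 10.5
eef_pos: [0.5909, 0.021, 0.2517]
tool_rot: [0.819, 0.574, 0.001, 0.009]
ft_force: [0.6, 0.2, -1.8]
grip_width: 0.0265
```

```bash
python3 w.py w8|head -1; python3 - <<'E'
from h import *
c=cams.camera('side');d=cams.camera('top')
# expected ring circle drawn and bottle base
a=cv2.resize(c['color'][110:230,220:335],None,fx=5,fy=5,interpolation=2);b=pickle=cv2.resize(np.ascontiguousarray(__import__('pickle').load(open('w8.pkl','rb'))['color'][60:330,170:380]),None,fx=1,fy=1)
out=np.zeros((600,785,3),np.uint8);out[:,:575]=a;out[:270,575:]=b;cv2.imwrite('pics/s8.png',out[:,:,::-1])
E
```

```text
10.55 [0.591  0.0209 0.2518] [[0.341, 0.94, 0.012], [0.94, -0.341, -0.014], [-0.009, 0.016, -1.0]] [ 0.04  0.41  0.26  1.4  -0.01  0.39]
```

View pics/s8.png

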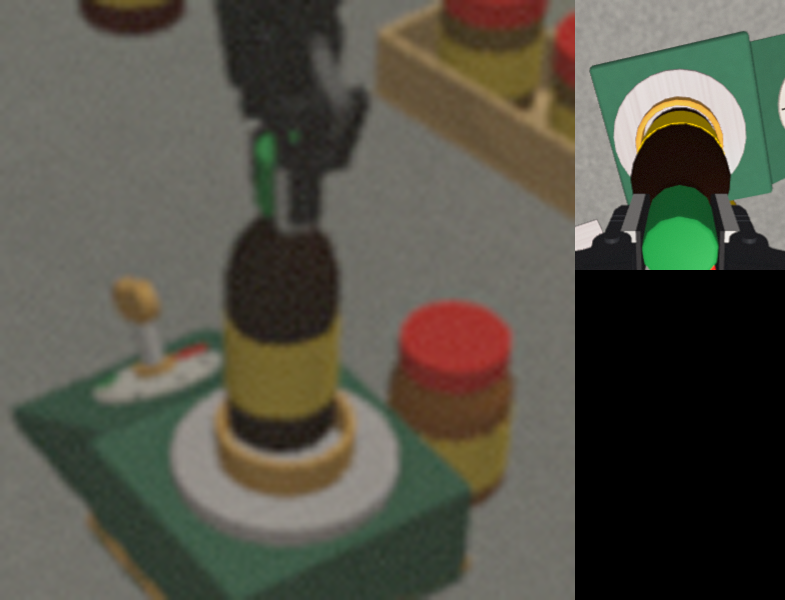

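The side view shows the bottle base at the ring rim, about 2 mm to the image left of centre (281 against 285). This agrees with my numbers. Nudging and lowering gently.

Call:
apply_moves:
  moves:
    - [[-1,2,0,0],[0,0,0,0],[0,0,3,0],[0,0,3,0],[0,0,3,0],[0,0,3,0],[0,0,0,0],[0,0,0,0],[0,0,0,0],[0,0,0,0]]

```text
clock: 11.65
eef_pos: [0.5926, 0.019, 0.2383]
tool_rot: [0.819, 0.574, 0.001, 0.009]
ft_force: [-0.1, 0.5, -1.4]
grip_width: 0.0267
```

Call:
apply_moves:
  moves:
    - [[0,0,3,0],[0,0,2,0],[0,0,2,0],[0,0,0,0],[0,0,0,0],[0,0,0,0],[0,0,0,0],[0,0,0,0],[0,0,0,0],[0,0,0,0]]

```text
clock: 12.65
eef_pos: [0.5928, 0.0189, 0.2311]
tool_rot: [0.819, 0.574, 0.001, 0.009]
ft_force: [0.0, 0.1, -1.6]
grip_width: 0.0267
```

Call:
apply_moves:
  moves:
    - [[0,0,2,0],[0,0,0,0],[0,0,2,0],[0,0,0,0],[0,0,0,0],[0,0,0,0],[0,0,0,0],[0,0,0,0],[0,0,0,0],[0,0,0,0]]

```text
clock: 13.65
eef_pos: [0.5948, 0.0183, 0.2305]
tool_rot: [0.819, 0.574, 0.004, 0.012]
ft_force: [-0.7, 0.1, -0.1]
grip_width: 0.0264
```

Call:
apply_moves:
  moves:
    - [[0,0,2,0],[0,0,2,0],[0,0,0,0],[0,0,0,0],[0,0,0,0],[0,0,0,0],[0,0,0,0],[0,0,0,0],[0,0,0,0],[0,0,0,0]]

```text
clock: 14.65
eef_pos: [0.5951, 0.018, 0.2304]
tool_rot: [0.819, 0.574, 0.005, 0.013]
ft_force: [-0.5, 0.6, 1.6]
grip_width: 0.0267
```

```bash
python3 - <<'E'
from h import *
c=cams.camera('side');o=telemetry.get_obs();print(o['eef_pos'],o['ft_force'])
a=cv2.resize(c['color'][110:230,220:335],None,fx=5,fy=5,interpolation=2);cv2.imwrite('pics/s9.png',a[:,:,::-1])
E
```

```text
[0.59510614 0.01806431 0.23043355] [-0.47396916 -0.75900821  2.94280955]
```

View pics/s9.png

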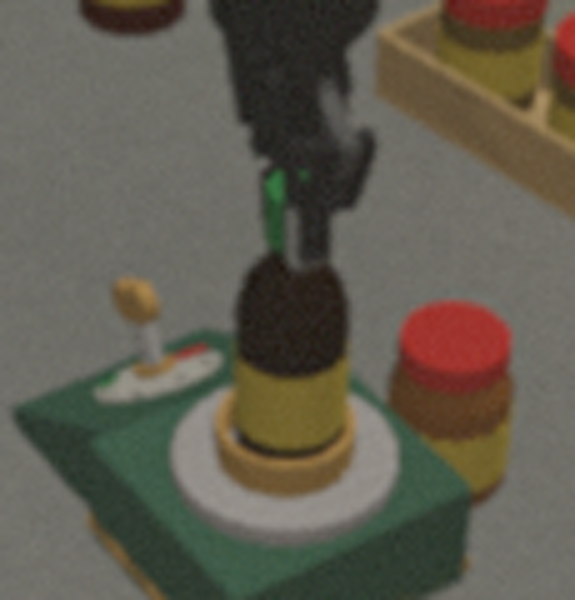

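The bottle stands inside the ring, z stopped at the expected 0.230 m, and contact force is rising. Releasing and lifting off.

Call:
apply_moves:
  moves:
    - [[0,0,0,0],[0,0,0,0],[0,0,0,0],[0,0,0,0],[0,0,0,0],[0,0,0,0],[0,0,0,0],[0,0,0,0],[0,0,0,0],[0,0,0,0]]
  hand: 1

```text
clock: 15.7
eef_pos: [0.596, 0.018, 0.2295]
tool_rot: [0.819, 0.574, 0.005, 0.014]
ft_force: [-1.0, -0.1, 0.2]
grip_width: 0.0856
```

Call:
apply_moves:
  moves:
    - [[0,0,-5,0],[0,0,-10,0],[0,0,-15,0],[0,0,-15,0],[0,0,-15,0],[0,0,-15,0],[0,0,-15,0],[0,0,-15,0],[0,0,-10,0],[0,0,0,0]]

```text
clock: 16.7
eef_pos: [0.5931, 0.02, 0.3571]
tool_rot: [0.819, 0.574, 0.009, 0.015]
ft_force: [0.0, 0.0, 0.3]
grip_width: 0.0856
```

```bash
cat > g.py <<'E'
from h import *
import pickle
X=np.array([-.129,-.9916,0]);Y=np.array([.9916,-.129,0]);Z=np.array([0,0,1.]);O=np.array([.5975,.0532,0])
def S(p): return O+np.array(p)@np.array([X,Y,Z])
ax=np.array([-.5,0,.8660])          # key axis in stand frame
dial=np.array([-.087,0,.041]); up=np.array([.866,0,.5]) # upslope
grip=dial+.045*ax
def wing(phi=0):  # pointer dir p, wing dir w ; at phi=0 pointer along +Y(stand), wing along slope
    p=np.cos(phi)*np.array([0,1,0])+np.sin(phi)*np.cross(-ax,[0,1,0]); w=np.cross(p,ax); return p,w
E
python3 - <<'E'
from g import *
D=pickle.load(open('d0.pkl','rb'));D['w5']=pickle.load(open('w5.pkl','rb'))
p,w=wing(0);print('grip',S(grip).round(4))
pts=[S(grip+a*.018*w+b*.012*ax) for a in(-1,1) for b in(-1,1)]+[S(grip),S(dial)]+[S(dial+.036*(np.cos(t)*p+np.sin(t)*np.cross(-ax,p))) for t in (0,4.0)]
for n in ['top','side','w5']: print(n,proj(D[n],pts).round(0).astype(int).tolist())
for n,b in [('top',(215,180,250,210)),('side',(235,160,268,192)),('w5',(345,80,420,150))]:
    h=cv2.cvtColor(D[n]['color'],41).astype(int);m=(h[...,0]>10)&(h[...,0]<28)&(h[...,1]>90);q=np.argwhere(m[b[1]:b[3],b[0]:b[2]])[:,::-1]+b[:2];print(n,'wing mask',q.min(0),q.max(0),q.mean(0).round(1))
E
```

```text
grip [0.6116 0.1618 0.08  ]
top [[226, 194], [221, 192], [234, 194], [230, 193], [228, 193], [236, 196], [237, 186], [228, 203]]
side [[245, 174], [243, 166], [251, 175], [249, 166], [247, 170], [252, 185], [262, 181], [240, 187]]
w5 [[397, 106], [414, 103], [376, 111], [392, 109], [395, 107], [367, 112], [370, 140], [380, 89]]
top wing mask [222 191] [236 198] [229.2 193.7]
side wing mask [243 166] [267 191] [250.5 175.2]
w5 wing mask [364 101] [413 121] [386.9 108.9]
```

The predicted key geometry projects onto the observed wing, dial and green mark in all three views. Grip point is (0.612,0.162,0.080). Moving above the key and turning to jaws along stand y.

Call:
apply_moves:
  moves:
    - [[20,-4,0,0],[30,-7,0,0],[30,-7,0,0],[30,-7,0,0],[25,-5,0,0],[5,0,0,-8],[0,0,0,-8],[0,0,0,-8],[0,0,0,-8],[0,0,0,-8]]

```text
clock: 17.7
eef_pos: [0.6129, 0.1676, 0.3546]
tool_rot: [0.562, 0.827, 0.002, 0.017]
ft_force: [-0.4, 0.5, -0.4]
grip_width: 0.0855
```

Call:
apply_moves:
  moves:
    - [[0,0,0,-8],[0,0,0,-8],[0,0,0,-8],[0,0,0,-8],[0,0,0,-8],[0,0,0,-8],[0,0,0,-8],[0,0,0,-5],[0,0,0,0],[0,0,0,0]]

```text
clock: 18.7
eef_pos: [0.6116, 0.1675, 0.3519]
tool_rot: [0.042, 0.999, -0.008, 0.013]
ft_force: [-0.7, 0.6, 0.1]
grip_width: 0.0853
```

```bash
cat > st.py <<'E'
from g import *
o=telemetry.get_obs();Rm=R.from_quat(o['tool_rot']).as_matrix();d=S(grip)-o['eef_pos']
print(o['clock'],o['eef_pos'].round(4),'yaw',np.degrees(np.arctan2(Rm[1,0],Rm[0,0])).round(1),'z',Rm[:,2].round(3),'toGrip tool mm',(Rm.T@d*1e3).round(1),'j',o['joint_pos'].round(2),'F',o['ft_force'].round(1),o['ft_torque'].round(2),o['grip_width'].round(4))
E
python3 st.py; python3 w.py w10|head -1
```

```text
18.75 [0.6116 0.1675 0.3519] [[-0.996, 0.084, 0.025], [0.084, 0.996, -0.018], [-0.027, -0.016, -1.0]] [ 0.28  0.51  0.67  1.71 -0.02 -1.21]Traceback (most recent call last):
  File "st.py", line 3, in <module>
    print(o['clock'],o['eef_pos'].round(4),'yaw',np.degrees(np.arctan2(Rm[1,0],Rm[0,0])).round(1),'z',Rm[:,2].round(3),'toGrip tool mm',(Rm.T@d*1e3).round(1),'j',o['joint_pos'].round(2),'F',o['ft_force'].round(1),o['ft_torque'].round(2),o['grip_width'].round(4))
                                                                                                                                                                                                                                             ^^^^^^^^^^^^^^^^^^^^^
AttributeError: 'float' object has no attribute 'round'
```

View pics/w10.png

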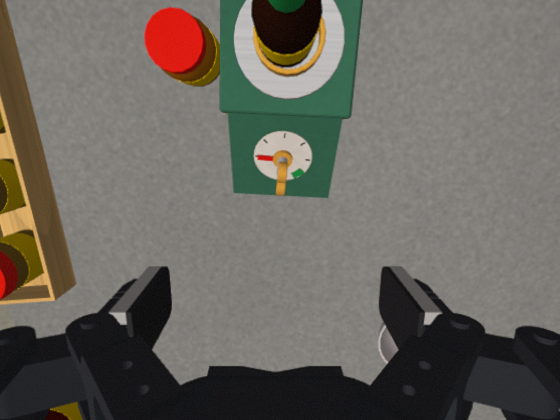

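The wrist view shows the wing (283,158)→(281,193) nearly vertical in the image, so the jaws are aligned, and the bottle stands in the ring at (288,40). Descending partway.

Call:
apply_moves:
  moves:
    - [[6,-1,15,2],[0,0,25,0],[0,0,25,0],[0,0,25,0],[0,0,25,0],[0,0,25,0],[0,0,25,0],[0,0,25,0],[0,0,15,0],[0,0,0,0]]

```text
clock: 19.75
eef_pos: [0.6114, 0.1634, 0.1407]
tool_rot: [0.067, 0.998, -0.007, 0.015]
ft_force: [0.1, -0.0, 0.1]
grip_width: 0.0854
```

```bash
sed -i "s/,o\['grip_width'\].round(4)/,o['grip_width']/" st.py; python3 st.py; python3 w.py w11|head -1; python3 - <<'E'
from g import *
c=pickle.load(open('w11.pkl','rb'));p,w=wing(0)
print(proj(c,[S(grip+a*.018*w+b*.012*ax) for a in(-1,1) for b in(-1,1)]+[S(grip),S(dial)]).round(0).tolist())
h=cv2.cvtColor(c['color'],41).astype(int);m=((h[...,0]>10)&(h[...,0]<28)&(h[...,1]>100)).astype(np.uint8);m[:,:200]=0;m[:,350:]=0;m[:60]=0
for k in cv2.findContours(m,0,2)[0]:
    if cv2.contourArea(k)>100:print(cv2.boundingRect(k),cv2.minAreaRect(k))
E
```

```text
19.75 [0.6114 0.1634 0.1407] yaw 172.3 z [ 0.03  -0.017 -0.999] toGrip tool mm [ 1.5 -0.8 60.8] j [ 0.27  0.54  0.17  1.18 -0.02 -1.16] F [ 0.1 -0.   0.1] [0.03 0.03 0.02] 0.08538939604937575
19.8 [0.6119 0.1636 0.1419] [[-0.99, 0.134, 0.031], [0.134, 0.991, -0.016], [-0.033, -0.012, -0.999]] [ 0.27  0.54  0.18  1.18 -0.02 -1.16]
[[280.0, 243.0], [279.0, 274.0], [279.0, 200.0], [278.0, 232.0], [279.0, 238.0], [280.0, 187.0]]
(261, 179, 38, 94) ((279.5, 225.5), (93.0, 37.0), 90.0)
```

Call:
apply_moves:
  moves:
    - [[2,0,10,0],[0,0,12,0],[0,0,12,0],[0,0,10,0],[0,0,6,0],[0,0,0,0],[0,0,0,0],[0,0,0,0],[0,0,0,0],[0,0,0,0]]

```text
clock: 20.8
eef_pos: [0.6146, 0.1639, 0.0924]
tool_rot: [0.068, 0.997, -0.006, 0.02]
ft_force: [-0.5, 0.6, 0.6]
grip_width: 0.0856
```

Call:
apply_moves:
  moves:
    - [[0,0,0,0],[0,0,0,0],[0,0,0,0],[0,0,0,0],[0,0,0,0],[0,0,0,0],[0,0,0,0],[0,0,0,0],[0,0,0,0],[0,0,0,0]]
  hand: -1

```text
clock: 21.8
eef_pos: [0.611, 0.1647, 0.0934]
tool_rot: [0.068, 0.998, -0.005, 0.017]
ft_force: [-0.8, -0.7, 2.8]
grip_width: 0.0088
```

```bash
python3 st.py
```

```text
21.8 [0.611  0.1647 0.0934] yaw 172.2 z [ 0.032 -0.012 -0.999] toGrip tool mm [-0.5 -2.8 13.5] j [ 0.27  0.58  0.1   1.07 -0.02 -1.16] F [-0.8 -0.7  2.8] [ 0.1   0.47 -0.19] 0.008836838135826263
```

The wing is gripped (8.8 mm, arm centred itself). First small part turn.

Call:
apply_moves:
  moves:
    - [[0,0,0,4],[0,0,0,4],[0,0,0,4],[0,0,0,4],[0,0,0,4],[0,0,0,4],[0,0,0,4],[0,0,0,0],[0,0,0,0],[0,0,0,0]]

```text
clock: 22.8
eef_pos: [0.6122, 0.1656, 0.0944]
tool_rot: [0.306, 0.952, -0.002, 0.021]
ft_force: [-3.4, 1.1, 2.0]
grip_width: 0.0085
```

```bash
python3 st.py
```

```text
22.8 [0.6122 0.1656 0.0944] yaw 144.3 z [ 0.039 -0.017 -0.999] toGrip tool mm [-1.2 -3.5 14.5] j [ 0.28  0.58  0.1   1.06 -0.03 -0.67] F [-3.4  1.1  2. ] [-0.28 -0.16  0.46] 0.008523818382981845
```

```bash
cat > phi.py <<'E'
from g import *
import sys
N=-X*.5+Z*.866
def phi(c,n):
    o0=S(dial)+N*.002
    h=cv2.cvtColor(c['color'],41).astype(int);m=((h[...,0]<7)|(h[...,0]>173))&(h[...,1]>110)&(h[...,2]>50)
    out=[]
    for v,u in np.argwhere(m):
        o,r=ray(c,(float(u),float(v)));P=o+r*((o0-o)@N)/(r@N)-o0
        if .010<np.linalg.norm(P)<.038: out.append(P)
    if len(out)<3: print(n,'red px',len(out));return
    P=np.mean(out,0); a=np.arctan2(P@np.cross(-N,Y),P@Y)%(2*np.pi); print(n,'red px',len(out),'phi',a.round(2),'rad',np.linalg.norm(P).round(3))
if __name__=='__main__':
    for n in (sys.argv[1:] or ['top','side','wrist']):
        phi(cams.camera(n),n)
E
python3 phi.py; python3 -c "
from phi import *
D=pickle.load(open('d0.pkl','rb'))
for n in ['top','side']:phi(D[n],n)
phi(pickle.load(open('w5.pkl','rb')),'w5');phi(pickle.load(open('w10.pkl','rb')),'w10')"
```

```text
top red px 4 phi 0.13 rad 0.018
side red px 6 phi 5.84 rad 0.033
wrist red px 469 phi 0.16 rad 0.023
top red px 3 phi 6.05 rad 0.022
side red px 2
w5 red px 73 phi 6.04 rad 0.023
w10 red px 79 phi 6.13 rad 0.023
```

```bash
sed -i 's/def phi(c,n):/def phi(c,n,ht=.002):/; s/N\*.002/N*ht/' phi.py; python3 -c "
from phi import *
for ht in (.004,.008,.012):
  print(ht)
  for k in ('w5','w10','w11'):phi(pickle.load(open(k+'.pkl','rb')),k,ht)"
```

```text
0.004
w5 red px 73 phi 6.13 rad 0.023
w10 red px 79 phi 6.19 rad 0.022
w11 red px 293 phi 6.16 rad 0.023
0.008
w5 red px 73 phi 0.02 rad 0.022
w10 red px 79 phi 0.04 rad 0.022
w11 red px 293 phi 0.03 rad 0.022
0.012
w5 red px 73 phi 0.19 rad 0.022
w10 red px 79 phi 0.17 rad 0.022
w11 red px 293 phi 0.19 rad 0.022
```

Call:
apply_moves:
  moves:
    - [[0,-2,3,4],[0,0,2,4],[0,0,0,4],[0,0,0,4],[0,0,0,4],[0,0,0,4],[0,0,0,4],[0,0,0,4],[0,0,0,0],[0,0,0,0]]

```text
clock: 23.95
eef_pos: [0.6135, 0.1653, 0.0963]
tool_rot: [0.559, 0.829, 0.006, 0.026]
ft_force: [-4.2, 1.1, 1.5]
grip_width: 0.0087
```

```bash
python3 st.py; python3 phi.py wrist
```

```text
23.95 [0.6135 0.1653 0.0963] yaw 112.0 z [ 0.049 -0.02  -0.999] toGrip tool mm [-1.9 -3.7 16.3] j [ 0.28  0.57  0.1   1.05 -0.03 -0.11] F [-4.2  1.1  1.5] [-0.74 -0.25  0.72] 0.00871484437097359
wrist red px 496 phi 0.75 rad 0.022
```

Call:
apply_moves:
  moves:
    - [[0,0,0,0],[0,0,0,0],[0,0,0,0],[0,0,0,0],[-2,-4,4,0],[0,0,4,0],[0,0,2,0],[0,0,0,0],[0,0,0,0],[0,0,0,0]]
  hand: 0

```text
clock: 25.0
eef_pos: [0.6121, 0.1606, 0.084]
tool_rot: [0.561, 0.827, 0.007, 0.025]
ft_force: [-0.4, -0.7, 0.4]
grip_width: 0.0425
```

```bash
sed -i 's/ht=.002/ht=.0075/' phi.py; python3 st.py; python3 phi.py wrist
```

```text
25.0 [0.6121 0.1606 0.084 ] yaw 111.7 z [ 0.049 -0.016 -0.999] toGrip tool mm [ 1.3 -0.1  4. ] j [ 0.27  0.58  0.07  1.02 -0.03 -0.11] F [-0.4 -0.7  0.4] [0.01 0.   0.  ] 0.04253721590351563
wrist red px 561 phi 0.93 rad 0.022
```

Call:
apply_moves:
  moves:
    - [[0,0,-4,0],[0,0,0,0],[0,0,0,0],[0,0,0,0],[0,0,0,0],[0,0,0,4],[0,0,0,4],[0,0,0,4],[0,0,0,4],[0,0,0,4]]
  hand: -1

```text
clock: 26.05
eef_pos: [0.613, 0.1625, 0.0904]
tool_rot: [0.697, 0.717, 0.012, 0.026]
ft_force: [-1.4, 1.5, -0.5]
grip_width: 0.0156
```

Call:
apply_moves:
  moves:
    - [[0,0,0,4],[0,0,0,4],[0,0,0,4],[0,0,0,4],[0,0,0,4],[0,0,0,4],[0,0,0,4],[0,0,0,4],[0,0,0,0],[0,0,0,0]]

```text
clock: 27.05
eef_pos: [0.6137, 0.1624, 0.0962]
tool_rot: [0.871, 0.489, 0.02, 0.025]
ft_force: [0.6, 1.4, -0.3]
grip_width: 0.0138
```

```bash
python3 st.py; python3 phi.py wrist
```

```text
27.05 [0.6137 0.1624 0.0962] yaw 58.7 z [ 0.06  -0.025 -0.998] toGrip tool mm [-1.8 -2.5 16.1] j [ 0.28  0.57  0.09  1.04 -0.04  0.82] F [ 0.6  1.4 -0.3] [-0.42  0.19  0.07] 0.013779891719380617
wrist red px 472 phi 1.96 rad 0.022
```

Call:
apply_moves:
  moves:
    - [[-1,-2,4,4],[0,0,3,4],[0,0,2,4],[0,0,1,4],[0,0,1,4],[0,0,1,4],[0,0,1,4],[0,0,1,4],[0,0,0,4],[0,0,0,0]]

```text
clock: 28.1
eef_pos: [0.6107, 0.1654, 0.0994]
tool_rot: [0.981, 0.189, 0.031, 0.014]
ft_force: [0.5, 0.9, -0.9]
grip_width: 0.01
```

```bash
python3 st.py; python3 phi.py wrist
```

```text
28.1 [0.6107 0.1654 0.0994] yaw 21.9 z [ 0.065 -0.015 -0.998] toGrip tool mm [-1.5  3.  19.5] j [ 0.28  0.55  0.07  1.03 -0.03  1.47] F [ 0.5  0.9 -0.9] [-0.15  0.5  -0.07] 0.009955566769763379
wrist red px 381 phi 2.64 rad 0.022
```

Call:
apply_moves:
  moves:
    - [[0,0,0,0],[0,0,0,0],[0,0,0,0],[0,0,0,0],[-1,3,4,0],[0,0,4,0],[0,0,3,0],[0,0,0,0],[0,0,0,0],[0,0,0,0]]
  hand: 0

```text
clock: 29.15
eef_pos: [0.613, 0.1603, 0.0865]
tool_rot: [0.981, 0.191, 0.031, 0.014]
ft_force: [-0.4, 0.3, -0.3]
grip_width: 0.0428
```

```bash
python3 st.py; python3 phi.py wrist
```

```text
29.15 [0.613  0.1603 0.0865] yaw 22.1 z [ 0.066 -0.016 -0.998] toGrip tool mm [-1.1 -2.1  6.4] j [ 0.27  0.57  0.06  1.   -0.03  1.46] F [-0.4  0.3 -0.3] [ 0.06  0.09 -0.07] 0.04279420237497557
wrist red px 26 phi 2.61 rad 0.012
```

Call:
apply_moves:
  moves:
    - [[0,-2,0,0],[0,0,0,0],[0,0,0,0],[0,0,0,0],[0,0,0,0],[0,0,0,4],[0,0,0,4],[0,0,0,4],[0,0,0,4],[0,0,0,4]]
  hand: -1

```text
clock: 30.2
eef_pos: [0.6104, 0.1623, 0.0883]
tool_rot: [0.999, 0.009, 0.031, 0.009]
ft_force: [1.2, 1.0, 2.3]
grip_width: 0.0105
```

Call:
apply_moves:
  moves:
    - [[0,0,1,4],[0,0,1,4],[0,0,1,4],[0,0,1,4],[0,0,1,4],[0,0,1,4],[0,0,1,4],[0,0,0,0],[0,0,0,0],[0,0,0,0]]

```text
clock: 31.2
eef_pos: [0.6109, 0.1617, 0.088]
tool_rot: [0.972, -0.234, 0.037, 0.004]
ft_force: [-2.3, 0.2, 1.0]
grip_width: 0.0087
```

```bash
python3 st.py; python3 phi.py
```

```text
31.2 [0.6109 0.1617 0.088 ] yaw -27.1 z [ 0.07  -0.025 -0.997] toGrip tool mm [ 0.  -0.4  8.1] j [ 0.28  0.56  0.05  1.   -0.04  2.32] F [-2.3  0.2  1. ] [-0.8  -0.44  0.69] 0.008667579971726022
top red px 5 phi 3.51 rad 0.022
side red px 8 phi 3.62 rad 0.023
wrist red px 46 phi 3.44 rad 0.03
```

Call:
apply_moves:
  moves:
    - [[0,0,1,4],[0,0,1,4],[0,0,1,4],[0,0,1,4],[0,0,1,4],[0,0,1,4],[0,0,1,4],[0,0,1,4],[0,0,0,3],[0,0,0,0]]

```text
clock: 32.35
eef_pos: [0.6158, 0.1662, 0.0916]
tool_rot: [0.857, -0.512, 0.046, -0.011]
ft_force: [-3.5, -2.2, -2.6]
grip_width: 0.009
```

```bash
python3 st.py; python3 phi.py
```

```text
32.35 [0.6158 0.1662 0.0916] yaw -61.9 z [ 0.09  -0.029 -0.996] toGrip tool mm [ 1.2  6.6 11.4] j [ 0.29  0.56  0.05  0.99 -0.05  2.93] F [-3.5 -2.2 -2.6] [-2.19  0.14  0.59] 0.008980694514370982
top red px 7 phi 4.03 rad 0.024
side red px 5 phi 4.12 rad 0.026
wrist red px 0
```

Call:
apply_moves:
  moves:
    - [[0,0,0,0],[0,0,0,0],[0,0,0,0],[0,0,0,0],[0,0,0,0],[0,0,0,0],[0,0,-5,0],[0,0,-10,0],[0,0,-15,0],[0,0,-15,0]]
  hand: 0.2

```text
clock: 33.5
eef_pos: [0.6101, 0.1659, 0.1363]
tool_rot: [0.855, -0.516, 0.041, -0.012]
ft_force: [0.7, 0.1, -0.4]
grip_width: 0.0513
```

Call:
apply_moves:
  moves:
    - [[0,0,-20,0],[0,0,-20,0],[0,0,-20,0],[0,0,-20,0],[0,0,-20,0],[0,0,-20,0],[0,0,-20,0],[0,0,-20,0],[0,0,-10,0],[0,0,0,0]]

```text
clock: 34.5
eef_pos: [0.5949, 0.1708, 0.326]
tool_rot: [0.855, -0.516, 0.046, -0.018]
ft_force: [0.4, -0.3, 0.3]
grip_width: 0.0513
```

```bash
python3 st.py; python3 phi.py; python3 - <<'E'
from h import *
a=cams.camera('top')['color'];b=cams.camera('side')['color']
A=cv2.resize(a[150:265,200:400],None,fx=3.0,fy=3.0,interpolation=2);B=cv2.resize(b[130:310,180:420],None,fx=3,fy=3,interpolation=2)[:255*2]
o=np.zeros((600,800,3),np.uint8);o[:345,:600]=A; B=cv2.resize(b[130:258,200:400],None,fx=2,fy=2,interpolation=2);o[345:600,:400]=B[:255];w=cams.camera('wrist')['color'];o[345:600,400:740]=cv2.resize(w,(340,255))
cv2.imwrite('pics/f.png',o[:,:,::-1])
E
```

```text
34.5 [0.5949 0.1708 0.326 ] yaw -62.3 z [ 0.096 -0.017 -0.995] toGrip tool mm [  1.    8.5 246.6] j [ 0.3   0.4   0.43  1.51 -0.04  2.95] F [ 0.4 -0.3  0.3] [-0.    0.11 -0.09] 0.05131016605364419
top red px 4 phi 4.07 rad 0.023
side red px 4 phi 4.15 rad 0.028
wrist red px 21 phi 4.04 rad 0.028
```

View pics/f.png

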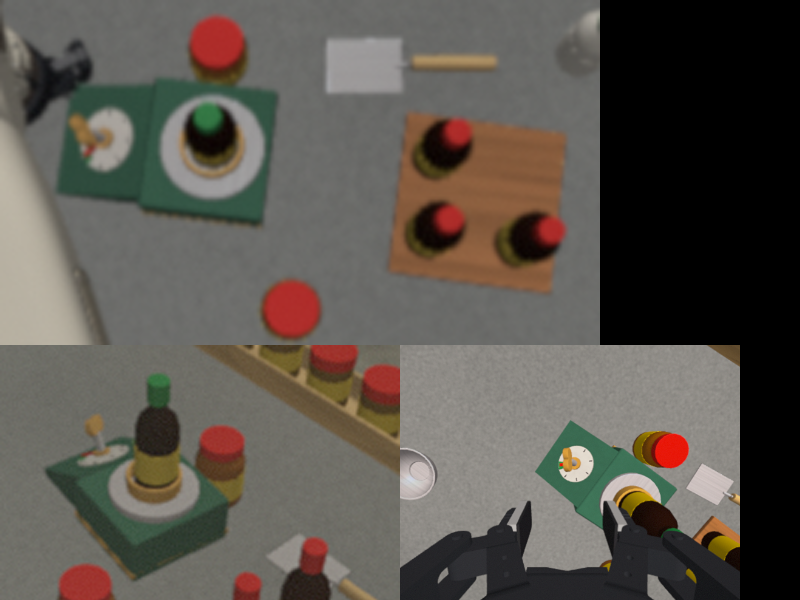

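Final view: bottle upright in the ring (cap at (208,117)), and the pointer over the green mark at about (88,150). The bystanders are in place. One check against the mark itself, plus whether the others moved.

```bash
python3 - <<'E'
from phi import *
def gm(c,ht=.002):
    o0=S(dial)+N*ht;h=cv2.cvtColor(c['color'],41).astype(int);m=(h[...,0]>50)&(h[...,0]<75)&(h[...,1]>140);A=[]
    for v,u in np.argwhere(m):
        o,r=ray(c,(float(u),float(v)));P=o+r*((o0-o)@N)/(r@N)-o0
        if .015<np.linalg.norm(P)<.036:A.append(np.arctan2(P@np.cross(-N,Y),P@Y)%(2*np.pi))
    print('green',len(A),np.round([min(A),np.mean(A),max(A)],2) if A else '')
for k in ('w5','w10','w11'):gm(pickle.load(open(k+'.pkl','rb')))
gm(cams.camera('wrist'))
d=pickle.load(open('d0.pkl','rb'));
for n in('top','side'):
    c=cams.camera(n)
    for b in ({'top':[(338,185,360,208),(335,214,357,234),(366,218,390,238),(260,150,285,178),(285,240,310,265)],'side':[(345,225,368,245),(312,242,334,264),(345,276,370,298),(295,168,326,190),(225,238,262,258)]}[n]):
        r=[]
        for im in(d[n]['color'],c['color']):
            h=cv2.cvtColor(im,41).astype(int);m=((h[...,0]<8)|(h[...,0]>172))&(h[...,1]>140);r.append(np.argwhere(m[b[1]:b[3],b[0]:b[2]]).mean(0))
        print(n,(r[1]-r[0]).round(1),end=' ')
E
```

```text
green 43 [3.87 4.06 4.25]
green 51 [3.83 4.04 4.25]
green 155 [3.83 4.05 4.28]
green 22 [3.81 3.95 4.22]
top [ 0.6 -0.4] top [0.3 0.2] top [0.1 0.1] top [0. 0.] top [0.  0.1] side [ 0. -0.] side [0.1 0. ] side [-0.  0.] side [ 0.  -0.2] side [-0.1  0. ]
```

Measured the same way, the mark centres at 4.05 and the pointer reads 4.04 to 4.07, so it is well within the mark. The red-capped bottles and jars have not moved. Handing in.

```bash
python3 -c "
from workcell import workorder;print(workorder.job_done())"
```

```text
the job is handed in; nothing more can be done
None
```

I stood the green-capped bottle in the brass ring and wound the key until the pointer was on the green mark. I then let go, backed the arm off clear, and handed in at about 35 s.

- **Bottle:** it was set down gently. The arm stopped at the expected height (0.230 m) with only about 3 N of contact. The last pictures show it upright in the ring.
- **Key:** I turned it in six part turns with two regrips. After release, the pointer reads 4.04 (wrist), 4.07 (top) and 4.15 (side). The side view reads about 0.1 high, from only 4 pixels. Measured the same way, the mark centres at about 4.05, so the pointer is well inside 3.8 to 4.2.
- **Other things:** the caps and lids of the red bottles and jars moved less than 1 pixel between the first and last pictures. The bowl and spatula I only checked by eye, and both looked in place.
- **Tool tilt:** the tool drifted by up to about 5° over the run, because moves start from the measured pose. It had no visible effect, and the forces I read stayed under about 5 N.

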